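# Crack the stuck lid of an insulated food box and hold it ajar

## Task

This insulated food box came back from an event still shut and its lid has stuck to the gasket. Swing both latches clear of the lid, then pull the lid up until it breaks free of its seal, without letting it fly wide open, and finish holding it still and just ajar so that the box can vent, with a gap of about 5 cm along the front edge: the program ends with the lid still held. Leave the crockery and other things on the table where they are.

Things in the scene. Friction and masses are not known exactly. Their poses are not given: they have to be found in the camera images.
- food_box: grey insulated food box, fixed: 260 mm deep (its x), 410 wide (y), 190 high with its lid, which is the top 40 mm. Origin at the centre of its underside; x points from its front (latches, handle) to its back (hinges), y to its left, z up. Turned at most 0.45 rad from the world axes, front towards the robot. On the lid stand the handle, latch tabs, a 4 mm raised panel and a vent cap at the back
- lid: the box's lid, a slab 260 x 410 x 40 mm; origin at the middle of its front bottom edge (shut: box x -130, y 0, z 150 mm), x to the back, y left, z up; hinged along box y at x +130, z 150 mm. The gasket grips over its first 10 mm or so of rise: breaking it takes about 13 to 20 N in all at the handle, then little more than the lid's weight (3 to 5 N there) remains. Let go, it falls shut
- handle (a point): middle of the grip bar of the steel bow handle on the lid: round bar 18 mm thick along the box's y, 105 mm free between its uprights, 42 mm above the lid's top, 30 mm behind its front edge. Shut: box x -100, y 0, z 232 mm, that is 230 mm in front of and 82 mm above the hinge line. A front gap of 50 mm raises the bar 43 mm and moves it 20 mm back
- latch_left (a joint): angle of the left (box +y) draw latch, rad: 0 closed (starts 0 to 0.05), grows as its top is pulled forward (box -x), away from the lid, and down, to 1.6. Its hook leaves the lid at about 0.2; from 0.3 on it stands well clear. Stiff, about 4 N at the tab; stays where it is left. Pivot along box y at x -140, z 110 mm
- latch_right (a joint): the same for the right latch (box -y)
- latch_left_tab (a point): middle of the left latch's orange finger tab: plate 28 mm wide (y), 8 thick, 40 high, standing on the latch's hook and leaning 0.3 rad forward. Closed: box x -146, y +130, z 214 mm. The hook under it reaches over the lid to box x -115, its top at z 199 mm; behind it the lid's top (z 190) is free, so the tab can be pushed forward from behind
- latch_right_tab (a point): the same for the right latch (box y -130)
- soup_cup: white soup cup, 100 mm wide, 60 mm high, one handle; origin at the centre of its underside. To be left alone
- coffee_cup: white coffee cup, 76 mm wide, 68 mm high, one handle; origin at the centre of its underside. To be left alone
- saucers: stack of six white saucers, 146 mm wide, 50 mm high; origin at the centre of its underside. To be left alone
- ladle: steel serving spoon 240 mm long, lying flat. To be left alone
- spray: clear bottle with a red cap, 72 mm wide, 170 mm high; origin at the centre of its underside. To be left alone
- tape: roll of yellow tape lying flat, 100 mm wide, 48 mm high; origin at the centre of its underside. To be left alone
- sugar_bowl: white bowl, 90 mm wide, 55 mm high; origin at the centre of its underside. To be left alone

How it is judged:
By the outcome, as a careful person would: the job done as asked, in the order asked, and still so for the second after the job is handed in, while the arm keeps its last pose, push and grip.
It also fails if it takes over 54 s, if anything falls off the work surface, if the arm or the gripper's body presses on something with over 40 N, if the wrist force passes 120 N, or if a joint passes its speed limit or range.

## Robot

A 7-joint arm with a two-finger parallel gripper is mounted at the origin on the work surface. World frame = base frame: x ahead of the robot, y to its left, z up, the work surface at z = 0. Lengths are in m, angles in rad, forces in N, time in s.
With the tool pointing down it reaches from about 0.4 to 0.85 m from the base axis. Payload 4.5 kg.
Tool frame: the origin (TCP) lies midway between the tips of the shut fingers; the grasp point (between the pads) lies 19 mm behind it; z points along the fingers, y is the direction in which the jaws open and shut (so a half turn about z gives the same grasp; the last joint's range is limited). The gripper opens to 88 mm and grips with 3 to 60 N. Pads are 18 mm wide; open, the fingers measure 123 mm over their backs; the gripper's body (75 mm by 187 mm) begins 45 mm behind the grasp point.
Start: joints at [1.181, 0.689, -0.195, 1.565, 0.157, 0.902, -0.215], TCP at [0.257, -0.57, 0.203] pointing down, gripper open.
Joint ranges: [-3.01, 3.01], [-0.46, 2.08], [-1.47, 1.51], [0.13, 2.56], [-1, 4.14], [0.04, 2.09], [-2.66, 2.66]. Speed limits (rad/s): [2.57, 2.57, 3.14, 3.14, 3.14, 3.14, 3.14].

## Interface

Orientations are given as a unit quaternion [x, y, z, w].
In Python, from plant import r, viewer gives the robot as it stands.
- The arm moves only by the tool play_rows, never from a script. Its argument "commands" is a list of rows, each an object with "delta_rot": the turn, a rotation vector about the tool's x, y, z normalised to -1 to 1, where 1 is pi rad, a list of three; "travel": the shift along the tool's x, y, z normalised to -1 to 1, where 1 is 15 cm, a list of three; "gripper": the opening, from -1 (shut) to 1 (fully open). In form: [{"delta_rot": [wx, wy, wz], "travel": [x, y, z], "gripper": gripper}, ...]. A call has 1 to 12 rows; each row is the pose to reach, as a shift and turn from the pose commanded when the call began, along the tool's axes at that moment, turning the shorter way round; what a row does not reach only later rows make up. A row lasts 1/8 s, in which the tool goes at most 62.5 mm and 10.7 degrees, less where a joint would pass 70% of its speed; a pose out of reach is approached as far as the arm can. A call with a number of a shift or a turn outside -1 to 1 is refused whole. A call with a gripper value outside its range is refused whole. The fingers move at their own pace and stop on an object; "force" is the grip in N (left out, the last holds). Time passes only in rows, so rows that repeat a pose let the fingers close. It gives the time, the measured TCP pose, the force and the opening at its end, in the units of the state.
- r.get_state(): the state, without advancing time (a new reading comes with each control period).
- viewer.snapshot(name): name is "scene" or "top" or "wrist"; returns a dict with "color" (420x560x3 uint8, red, green, blue), "z_map" (420x560 float32, m along the optical axis (not along the pixel's ray), 0 where there is no reading), "fx", "fy", "cx", "cy" (pixels), "origin" and "attitude" of the camera in the world. Camera axes: x right, y up, looking along -z (the intrinsics and any distortion apply to the point x, -y, -z); pixel columns grow to the right and rows downward; lengths in m; the calibration is good to about 2 mm. A picture is of the moment at which its call begins.
- r.finish_job(): hands the job in, once; it reports no verdict.
Trained networks look in the newest picture that a camera, given by its name, has taken for a name from the list of things; names that differ only in an ending like _2 or _b are one class to them, and where a whole thing is asked for, a point or a joint stands for the part that bears it (a point fixed in the world has none). Each returns a list of dicts, best first, with "conf" (0 to 1); they miss things now and then, are a little off and sometimes report something else, mostly with a low value. They report only what shows in the picture. A call takes as long as a camera call.
- viewer.outline_of(camera, label): "pixels" (420x560 bool, what is visible of it) and "at" ([column, row] in pixels, amid what is visible of it).
- viewer.pinpoint(camera, label): "at" ([column, row] in pixels: a listed point, or the origin of a listed thing).
The state is a dict: "clock": time; "q": joint angles; "qd": joint speeds; "joint_torque": joint torques, N m; "tool_pos": TCP position; "eef_rot": TCP orientation; "contact_force": force on the tool from outside, world axes, zero at the start; "moment": the same for the moment, N m; "opening": opening from 0.0 (shut) to 1.0 (fully open).
Only numpy, scipy, OpenCV 4.12 (cv2) and the standard library are available. Lean on these libraries where they do the work, as an engineer would, in place of code of your own. Each camera call takes 0.05 s, during which the arm holds its last target. There are 200 camera calls.

## Working session

There is one attempt and no reset: what is moved stays moved. The work goes in short steps, Python scripts to look and compute and a tool call to move; the robot and the scene stay as the last step left them, time stands still between calls to the robot, and variables do not carry over. Pictures are saved under pics/ and viewed, about 8 in all and at most 12, crops included, and the job is handed in when it is done.

Besides the shell and the picture viewer there is one more tool, called as name([rows], argument=value, ...), one row to a line, values as JSON. play_rows: Moves the arm, as the interface text tells. Its arguments: {"type":"object","properties":{"commands":{"type":"array","items":{"type":"object","properties":{"delta_rot":{"type":"array","items":{"type":"number","minimum":-1,"maximum":1}},"travel":{"type":"array","items":{"type":"number","minimum":-1,"maximum":1}},"gripper":{"type":"number"}}}},"force":{"type":"number"}},"required":["commands"]}

```bash
mkdir -p pics; ls; cat > h.py <<'E'
import numpy as np, cv2
from scipy.spatial.transform import Rotation as R
from plant import r, viewer
def rot(a):
    a=np.array(a,float)
    return a if a.shape==(3,3) else R.from_quat(a).as_matrix()
def world(s,u,v,d=None):
    u=np.asarray(u,float);v=np.asarray(v,float)
    if d is None: d=s["z_map"][np.round(v).astype(int),np.round(u).astype(int)]
    p=np.stack([(u-s["cx"])/s["fx"]*d,-(v-s["cy"])/s["fy"]*d,-d*np.ones_like(u)],-1)
    return p@rot(s["attitude"]).T+np.array(s["origin"])
def save(s,n,crop=None,k=1):
    c=s["color"][...,::-1]
    if crop: c=c[crop[1]:crop[3],crop[0]:crop[2]]
    cv2.imwrite("pics/"+n,cv2.resize(c,None,fx=k,fy=k))
def state():
    t=r.get_state()
    print("t",round(t["clock"],2),"pos",np.round(t["tool_pos"],4),"rot",np.round(t["eef_rot"],3),"f",np.round(t["contact_force"],1),"op",round(t["opening"],3),"q",np.round(t["q"],2))
    return t
def travel(p,base=None):
    "tool-axes shift in units of 15 cm to world point p from current pose"
    t=r.get_state(); return (rot(t["eef_rot"]).T@(np.array(p)-t["tool_pos"]))/.15
E
python3 - <<'E'
from h import *
state()
ims=[]
for n in("scene","top"):
    s=viewer.snapshot(n); print(n,{k:(np.round(v,3).tolist() if k not in("color","z_map") else v.shape) for k,v in s.items()})
    save(s,n+".png")
    for l in("handle","latch_left_tab","latch_right_tab","food_box","lid"):
        for d in viewer.pinpoint(n,l)[:2]:
            u,v=d["at"]; 
            print(n,l,round(d["conf"],2),np.round(d["at"],1),np.round(world(s,u,v),3) if 0<=u<560 and 0<=v<420 else "")
E
```

```text
pics
t 0.0 pos [ 0.2567 -0.5691  0.2023] rot [ 0.978  0.21  -0.    -0.001] f [ 0.4 -0.2 -0.3] op 1.0 q [ 1.18  0.69 -0.19  1.57  0.16  0.9  -0.22]
scene {'color': (420, 560, 3), 'z_map': (420, 560), 'fx': 534.911, 'fy': 534.911, 'cx': 271.606, 'cy': 204.734, 'origin': [1.092, 0.857, 1.095], 'attitude': [0.126, 0.386, 0.873, 0.269]}
scene handle 0.75 [206.7 182.9] [ 0.636 -0.068  0.244]
scene latch_left_tab 0.55 [255.7 201.5] [0.558 0.034 0.219]
scene latch_left_tab 0.23 [207. 183.] [ 0.636 -0.068  0.244]
scene latch_right_tab 0.56 [183.5 161.5] [ 0.629 -0.212  0.215]
scene lid 0.85 [213.1 201.4] [ 0.629 -0.057  0.187]
scene lid 0.73 [435.3 315. ] [0.289 0.435 0.005]
top {'color': (420, 560, 3), 'z_map': (420, 560), 'fx': 544.375, 'fy': 544.375, 'cx': 277.761, 'cy': 213.083, 'origin': [0.388, 0.029, 1.644], 'attitude': [0.029, -0.027, -0.702, 0.711]}
top handle 0.89 [323.6 160.4] [ 0.639 -0.083  0.238]
top handle 0.29 [292.6 242.5] [ 0.429 -0.011  0.007]
top latch_left_tab 0.52 [276.1 194.6] [0.548 0.039 0.233]
top latch_right_tab 0.6 [369. 170.] [ 0.617 -0.204  0.222]
top lid 0.82 [320.4 177.1] [ 0.606 -0.081  0.161]
```

View pics/top.png

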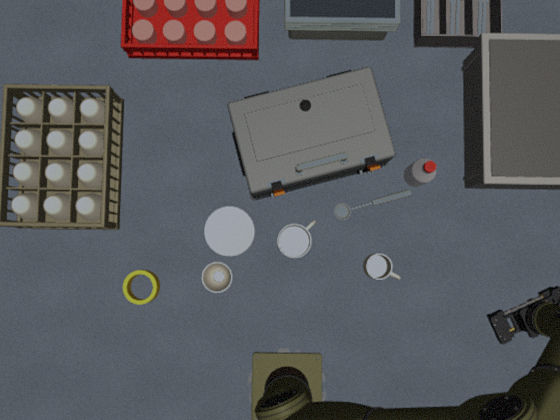

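View pics/scene.png

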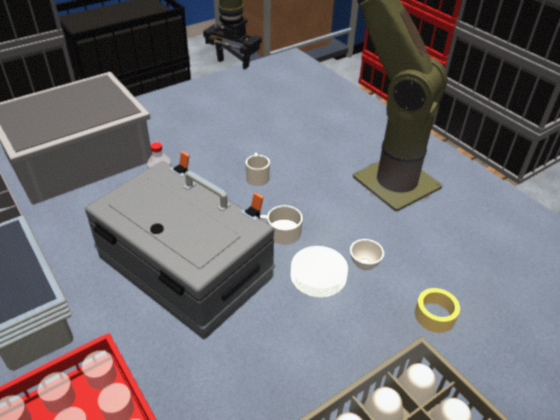

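The top view shows the box turned about 0.27 rad, with orange tabs at (276,194) and (372,169) and the bow handle at (322,160). The spray cap is at (428,166), right of the right latch, and the soup cup at (294,240) is in front of the box. The scene view agrees. Next I fit the lid's top.

```bash
cat > fit.py <<'E'
from h import *
s=viewer.snapshot("top")
v,u=np.mgrid[60:240,180:440]; P=world(s,u.ravel(),v.ravel()); 
d=s["z_map"][60:240,180:440].ravel()
m=(abs(P[:,2]-.190)<.009)&(d>0)
img=np.zeros(d.shape,np.uint8); img[m]=1
n,lab,st,_=cv2.connectedComponentsWithStats(img.reshape(180,260)); k=1+st[1:,4].argmax()
Q=P[(lab==k).ravel()]
(c,wh,a)=cv2.minAreaRect(Q[:,:2].astype(np.float32)); print("rect",c,wh,a,"z",np.median(Q[:,2]))
# orange tabs, spray
c3=s["color"].astype(int); o=(c3[...,0]>150)&(c3[...,1]>50)&(c3[...,1]<130)&(c3[...,2]<80)
o[:, :200]=0
n,lab,st,ce=cv2.connectedComponentsWithStats(o.astype(np.uint8))
for i in range(1,n):
    if st[i,4]>8:
        vv,uu=np.where(lab==i); print("orange",ce[i],st[i,4],np.median(world(s,uu,vv),0).round(3))
for l in("spray","soup_cup"):
    for q in viewer.outline_of("top",l)[:1]:
        vv,uu=np.where(q["pixels"]); W=world(s,uu,vv); print(l,q["conf"],W.min(0).round(3),W.max(0).round(3))
E
python3 fit.py
```

```text
rect (0.7288951873779297, -0.05278351902961731) (0.2688220143318176, 0.410229355096817) 15.552996635437012 z 0.19125603704390537
orange [211.1  22.5] 10 [1.104 0.248 0.018]
orange [231.92857143  20.85714286] 14 [1.109 0.186 0.019]
orange [242.77777778  23.66666667] 9 [1.102 0.151 0.017]
orange [374.73333333 167.73333333] 15 [ 0.621 -0.218  0.233]
orange [279.42857143 193.07142857] 14 [0.552 0.031 0.233]
spray 0.74 [ 0.388 -0.443 -0.005] [0.693 0.029 1.644]
soup_cup 0.59 [ 0.383 -0.072 -0.009] [0.492 0.036 1.644]
```

play_rows([
  {"delta_rot":[0,0,0],"travel":[0.2,-0.1,-0.4],"gripper":1},
  {"delta_rot":[0,0,-0.05],"travel":[0.5,-0.2,-0.8],"gripper":-1},
  {"delta_rot":[0,0,-0.452],"travel":[1,-0.31,-0.85],"gripper":-1},
  {"delta_rot":[0,0,-0.452],"travel":[1,-0.31,-0.85],"gripper":-1},
  {"delta_rot":[0,0,-0.452],"travel":[1,-0.31,-0.85],"gripper":-1},
  {"delta_rot":[0,0,-0.452],"travel":[1,-0.31,-0.85],"gripper":-1},
  {"delta_rot":[0,0,-0.452],"travel":[1,-0.31,-0.85],"gripper":-1},
  {"delta_rot":[0,0,-0.452],"travel":[1,-0.31,-0.85],"gripper":-1},
  {"delta_rot":[0,0,-0.452],"travel":[1,-0.31,-0.85],"gripper":-1},
  {"delta_rot":[0,0,-0.452],"travel":[1,-0.31,-0.85],"gripper":-1},
])

```text
clock: 2.0
tool_pos: [0.3745, -0.4657, 0.3305]
eef_rot: [0.605, 0.796, 0.0, -0.0]
contact_force: [-0.6, -1.3, -0.0]
opening: 0.012
```

```bash
cat > nav.py <<'E'
from h import *
import sys
C=np.array([.730,-.053]); a=np.radians(15.55); ex=np.array([np.cos(a),np.sin(a)]); ey=np.array([-ex[1],ex[0]])
def B(x,y,z): return np.r_[C+x*ex+y*ey,z]
def where():
    t=state(); d=np.array(t["tool_pos"])[:2]-C; print("box xyz mm",np.round([d@ex*1e3,d@ey*1e3,t["tool_pos"][2]*1e3],1)); M=rot(t["eef_rot"]); print("tool x angle",np.degrees(np.arctan2(M[1,0],M[0,0])).round(2),"tilt",M[:,2].round(3))
if __name__=="__main__":
    where()
    for g in sys.argv[1:]: 
        print(g,np.round(travel(B(*[float(v)/1e3 for v in g.split(",")])),3))
E
python3 nav.py=; python3 nav.py -- 2>/dev/null | head -3; python3 nav.py " -105,-130,300"
```

```text
t 2.0 pos [ 0.3745 -0.4657  0.3305] rot [ 0.605  0.796  0.    -0.   ] f [-0.6 -1.3 -0. ] op 0.012 q [ 1.15  0.57 -0.6   1.45  0.33  1.22  0.78]
box xyz mm [-453.2 -302.3  330.5]
tool x angle 105.54 tilt [ 0.  0. -1.]
t 2.0 pos [ 0.3745 -0.4657  0.3305] rot [ 0.605  0.796  0.    -0.   ] f [-0.6 -1.3 -0. ] op 0.012 q [ 1.15  0.57 -0.6   1.45  0.33  1.22  0.78]
box xyz mm [-453.2 -302.3  330.5]
tool x angle 105.54 tilt [ 0.  0. -1.]
```

play_rows([
  {"delta_rot":[0,0,0],"travel":[0.2,0.4,0],"gripper":-1},
  {"delta_rot":[0,0,0],"travel":[0.4,0.7,0],"gripper":-1},
  {"delta_rot":[0,0,0],"travel":[0.58,1,0],"gripper":-1},
])

```text
clock: 2.38
tool_pos: [0.497, -0.3396, 0.3308]
eef_rot: [0.605, 0.796, 0.0, 0.0]
contact_force: [0.0, -0.4, 0.3]
opening: 0.003
```

play_rows([
  {"delta_rot":[0,0,0],"travel":[0.2,0.4,0],"gripper":-1},
  {"delta_rot":[0,0,0],"travel":[0.4,0.7,0.1],"gripper":-1},
  {"delta_rot":[0,0,0],"travel":[0.57,1,0.2],"gripper":-1},
  {"delta_rot":[0,0,0],"travel":[0.57,1,0.2],"gripper":-1},
])

```text
clock: 2.88
tool_pos: [0.6189, -0.2124, 0.2991]
eef_rot: [0.602, 0.799, 0.001, -0.002]
contact_force: [-0.2, -0.6, 0.0]
opening: 0.003
```

```bash
python3 nav.py " -105,-130,300"; python3 - <<'E'
from h import *
s=viewer.snapshot("wrist"); save(s,"w1.png")
for l in("handle","latch_left_tab","latch_right_tab"):
    for d in viewer.pinpoint("wrist",l)[:2]:
        u,v=d["at"]; print(l,round(d["conf"],2),np.round(d["at"],1),np.round(world(s,u,v),3) if 0<=u<560 and 0<=v<420 else "")
c3=s["color"].astype(int); o=(c3[...,0]>130)&(c3[...,1]<130)&(c3[...,2]<80)
n,lab,st,ce=cv2.connectedComponentsWithStats(o.astype(np.uint8))
from nav import C,ex,ey
for i in range(1,n):
    if st[i,4]>30:
        vv,uu=np.where(lab==i); W=world(s,uu,vv); d=W[:,:2]-C
        print("orange",ce[i],st[i,4],np.percentile(np.c_[d@ex,d@ey,W[:,2]],[3,50,97],axis=0).round(3).tolist())
E
```

```text
t 2.88 pos [ 0.6189 -0.2124  0.2991] rot [ 0.602  0.799  0.001 -0.002] f [-0.2 -0.6  0. ] op 0.003 q [ 0.55  0.69 -0.57  1.32  0.37  1.24  0.24]
box xyz mm [-149.7 -123.8  299.1]
tool x angle 105.99 tilt [-0.001  0.004 -1.   ]
 -105,-130,300 [-0.043  0.298 -0.006]
handle 0.77 [353.3  51.6] [ 0.635 -0.084  0.241]
latch_left_tab 0.62 [116.6 156.5] [ 0.396 -0.247  0.064]
latch_right_tab 0.86 [290.7 213.7] [ 0.629 -0.219  0.217]
orange [290.26822157 210.6122449 ] 343 [[-0.148, -0.143, 0.2], [-0.143, -0.129, 0.218], [-0.137, -0.118, 0.232]]
orange [309.81578947 295.36842105] 38 [[-0.144, -0.099, 0.41], [-0.144, -0.095, 0.415], [-0.143, -0.095, 0.417]]
orange [264.8372093  336.60465116] 43 [[-0.173, -0.305, 0.169], [-0.169, -0.299, 0.17], [-0.158, -0.135, 0.38]]
```

View pics/w1.png

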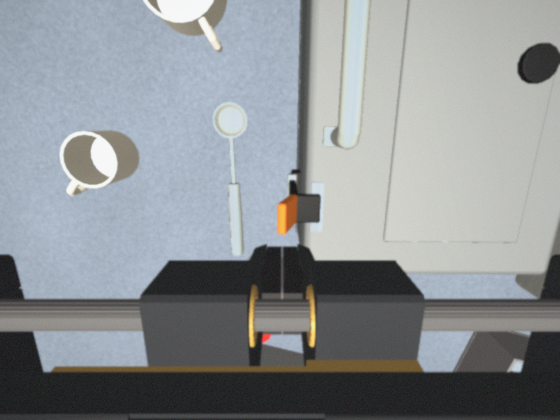

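The view shows the right tab at (288,213), about 1–2 mm from where the box fit puts it, with free lid behind it. I'll go in behind the tab and push forward.

play_rows([
  {"delta_rot":[0,0,0.002],"travel":[-0.043,0.31,0],"gripper":-1},
  {"delta_rot":[0,0,0.002],"travel":[-0.043,0.31,0.3],"gripper":-1},
  {"delta_rot":[0,0,0.002],"travel":[-0.043,0.31,0.5],"gripper":-1},
  {"delta_rot":[0,0,0.002],"travel":[-0.043,0.31,0.61],"gripper":-1},
  {"delta_rot":[0,0,0.002],"travel":[-0.043,0.31,0.61],"gripper":-1},
])

```text
clock: 3.7
tool_pos: [0.6627, -0.2136, 0.2087]
eef_rot: [0.608, 0.794, -0.001, -0.0]
contact_force: [-0.1, 0.7, 0.8]
opening: 0.004
```

```bash
python3 nav.py " -172,-130,207"
```

```text
t 3.7 pos [ 0.6627 -0.2136  0.2087] rot [ 0.608  0.794 -0.001 -0.   ] f [-0.1  0.7  0.8] op 0.004 q [ 0.49  0.83 -0.53  1.3   0.43  1.13  0.19]
box xyz mm [-107.9 -136.6  208.7]
tool x angle 105.17 tilt [-0.001 -0.    -1.   ]
 -172,-130,207 [ 0.041 -0.427  0.012]
```

play_rows([
  {"delta_rot":[0,0,0],"travel":[0.02,-0.08,0.012],"gripper":-1},
  {"delta_rot":[0,0,0],"travel":[0.04,-0.16,0.012],"gripper":-1},
  {"delta_rot":[0,0,0],"travel":[0.04,-0.24,0.012],"gripper":-1},
  {"delta_rot":[0,0,0],"travel":[0.04,-0.32,0.012],"gripper":-1},
  {"delta_rot":[0,0,0],"travel":[0.04,-0.4,0.012],"gripper":-1},
  {"delta_rot":[0,0,0],"travel":[0.04,-0.43,0.012],"gripper":-1},
  {"delta_rot":[0,0,0],"travel":[0.04,-0.43,0.012],"gripper":-1},
])

```text
clock: 4.58
tool_pos: [0.5996, -0.2238, 0.2074]
eef_rot: [0.607, 0.795, 0.0, 0.0]
contact_force: [-0.5, 0.1, -0.2]
opening: -0.001
```

```bash
cat > look.py <<'E'
from nav import *
where()
for cam in ("top","scene","wrist"):
    s=viewer.snapshot(cam)
    for l in("handle","latch_left_tab","latch_right_tab"):
        for q in viewer.pinpoint(cam,l)[:2]:
            u,v=q["at"]
            if q["conf"]>.4 and 0<=u<560 and 0<=v<420:
                p=world(s,u,v); d=p[:2]-C; print(cam,l,round(q["conf"],2),np.round(q["at"]),"box mm",np.round([d@ex*1e3,d@ey*1e3,p[2]*1e3]))
    save(s,f"{sys.argv[1]}_{cam}.png")
E
python3 look.py a
```

```text
t 4.58 pos [ 0.5996 -0.2238  0.2074] rot [0.607 0.795 0.    0.   ] f [-0.5  0.1 -0.2] op -0.001 q [ 0.57  0.75 -0.55  1.5   0.43  1.01  0.18]
box xyz mm [-171.4 -129.6  207.4]
tool x angle 105.26 tilt [ 0. -0. -1.]
top handle 0.61 [321. 160.] box mm [-93.   2. 238.]
top latch_left_tab 0.7 [276. 194.] box mm [-147.  137.  224.]
top latch_right_tab 0.54 [370. 165.] box mm [-149. -100.  330.]
scene latch_left_tab 0.6 [258. 200.] box mm [-143.  137.  227.]
wrist handle 0.47 [323. 247.] box mm [-149. -125.  233.]
wrist latch_right_tab 0.75 [326. 246.] box mm [-147. -125.  234.]
```

```bash
python3 - <<'E'
import cv2,numpy as np
a=cv2.imread("pics/a_wrist.png");b=cv2.imread("pics/a_scene.png")[100:300,80:360]
cv2.imwrite("pics/a.png",cv2.resize(np.hstack([cv2.resize(a,(400,300)),cv2.resize(b,(400,300))]),None,fx=1,fy=1))
E
```

```text
(no output)
```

View pics/a.png

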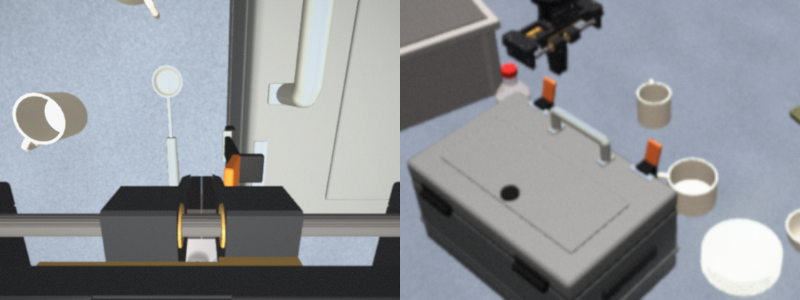

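```bash
python3 - <<'E'
from nav import *
def proj(s,p):
    c=rot(s["attitude"]).T@(np.array(p)-s["origin"]); return np.round([s["cx"]+s["fx"]*c[0]/-c[2], s["cy"]-s["fy"]*c[1]/-c[2]],1),round(-c[2],3)
t=r.get_state()
for cam in("scene","wrist","top"):
    s=viewer.snapshot(cam); print(cam,"tcp",proj(s,t["tool_pos"]),"tab model",proj(s,B(-.146,-.13,.214)),"handle",proj(s,B(-.1,0,.232)),"lefttab",proj(s,B(-.146,.13,.214)))
    c3=s["color"].astype(int); o=(c3[...,0]>130)&(c3[...,1]<130)&(c3[...,2]<80)
    n,lab,st,ce=cv2.connectedComponentsWithStats(o.astype(np.uint8))
    for i in range(1,n):
        if st[i,4]>12:
            vv,uu=np.where(lab==i); W=world(s,uu,vv); d=W[:,:2]-C
            if abs(np.median(d@ex)+.15)<.06: print(" orange",ce[i].round(),st[i,4],np.percentile(np.c_[d@ex,d@ey,W[:,2]],[3,50,97],axis=0).round(3).tolist())
    if cam=="scene": save(s,"b.png",(150,100,310,220),5); print("depth near tcp",s["z_map"][130:170:4,188:204:4].round(2))
E
```

```text
scene tcp (array([191.3, 158.2]), np.float64(1.461)) tab model (array([184.1, 160.4]), np.float64(1.442)) handle (array([205.7, 183.8]), np.float64(1.343)) lefttab (array([256.9, 202.4]), np.float64(1.32))
 orange [174. 121.] 13 [[-0.15, -0.146, 0.337], [-0.142, -0.141, 0.34], [-0.123, -0.138, 0.342]]
 orange [156. 146.] 60 [[-0.205, -0.332, 0.141], [-0.176, -0.287, 0.172], [-0.163, -0.277, 0.176]]
 orange [184. 159.] 91 [[-0.15, -0.142, 0.203], [-0.144, -0.127, 0.218], [-0.138, -0.117, 0.235]]
 orange [257. 202.] 118 [[-0.15, 0.118, 0.203], [-0.144, 0.132, 0.218], [-0.138, 0.143, 0.234]]
depth near tcp [[1.35 1.36 1.41 1.92]
 [1.36 1.4  1.41 1.9 ]
 [1.4  1.41 1.42 1.88]
 [1.41 1.41 1.43 1.87]
 [1.42 1.43 1.44 1.85]
 [1.83 1.83 1.83 1.83]
 [1.81 1.82 1.82 1.81]
 [1.43 1.8  1.79 1.81]
 [1.79 1.79 1.78 1.78]
 [1.76 1.77 1.76 1.77]]
wrist tcp (array([282.6, 236.8]), np.float64(0.194)) tab model (array([323.5, 241.5]), np.float64(0.188)) handle (array([442.2, -18.1]), np.float64(0.135)) lefttab (array([ 345.2, -390.6]), np.float64(0.117))
 orange [329. 236.] 498 [[-0.157, -0.141, 0.2], [-0.143, -0.121, 0.218], [-0.137, -0.118, 0.257]]
 orange [310. 295.] 43 [[-0.165, -0.104, 0.318], [-0.165, -0.101, 0.323], [-0.164, -0.1, 0.325]]
 orange [253. 296.] 26 [[-0.179, -0.103, 0.32], [-0.179, -0.1, 0.323], [-0.178, -0.099, 0.324]]
top tcp (array([375.3, 177.5]), np.float64(1.448)) tab model (array([373.4, 168. ]), np.float64(1.443)) handle (array([322. , 162.6]), np.float64(1.426)) lefttab (array([278.6, 192.9]), np.float64(1.439))
 orange [279. 193.] 34 [[-0.153, 0.118, 0.226], [-0.149, 0.13, 0.232], [-0.144, 0.143, 0.237]]
```

View pics/b.png

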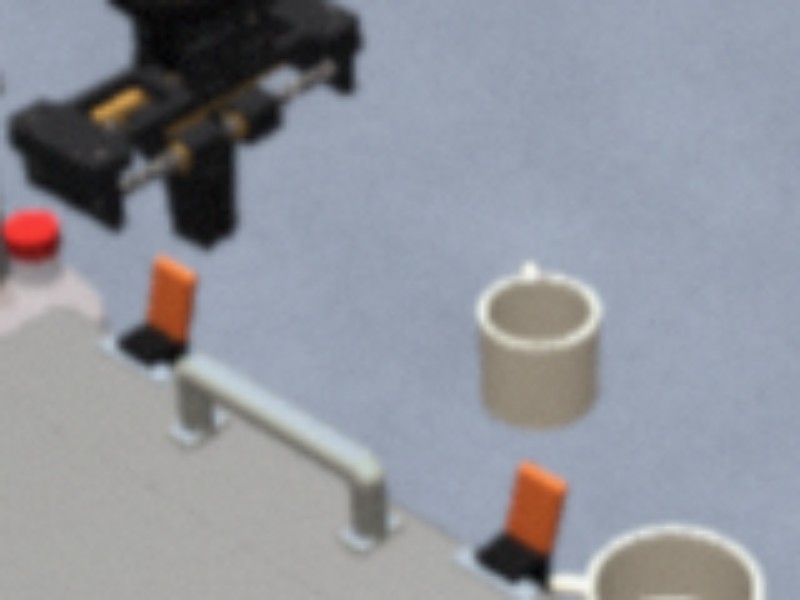

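```bash
python3 - <<'E'
from nav import *
for cam,(u0,v0,u1,v1) in {"scene":(182,126,200,152),"top":(360,160,390,190)}.items():
    s=viewer.snapshot(cam); v,u=np.mgrid[v0:v1,u0:u1]; W=world(s,u.ravel(),v.ravel()); d=W[:,:2]-C
    Q=np.c_[d@ex,d@ey,W[:,2]]*1e3
    m=(abs(Q[:,0]+170)<60)&(abs(Q[:,1]+130)<60)&(Q[:,2]>205)
    if cam=="scene":
        i=np.argsort(Q[m][:,2])[:25]; print(np.c_[Q[m][i],u.ravel()[m][i],v.ravel()[m][i]].round(0))
E
```

```text
[[-152. -141.  237.  182.  151.]
 [-173. -120.  245.  193.  148.]
 [-181. -120.  247.  195.  146.]
 [-179. -122.  247.  194.  146.]
 [-169. -119.  248.  192.  148.]
 [-182. -117.  248.  196.  146.]
 [-183. -122.  248.  195.  145.]
 [-173. -119.  249.  193.  147.]
 [-171. -121.  249.  192.  147.]
 [-174. -117.  249.  194.  147.]
 [-162. -116.  250.  191.  149.]
 [-159. -132.  250.  186.  147.]
 [-160. -117.  250.  190.  149.]
 [-165. -118.  251.  191.  148.]
 [-172. -122.  251.  192.  146.]
 [-174. -120.  251.  193.  146.]
 [-159. -123.  251.  188.  148.]
 [-178. -121.  252.  194.  145.]
 [-162. -119.  252.  190.  148.]
 [-163. -131.  252.  187.  146.]
 [-185. -120.  252.  196.  144.]
 [-159. -120.  253.  189.  148.]
 [-158. -134.  253.  185.  146.]
 [-165. -119.  253.  191.  147.]
 [-180. -115.  253.  196.  145.]]
```

```bash
python3 - <<'E'
from nav import *
t=state()
for cam,box in {"scene":(140,90,230,160),"wrist":(0,230,560,420)}.items():
    s=viewer.snapshot(cam); u0,v0,u1,v1=box; v,u=np.mgrid[v0:v1,u0:u1]; W=world(s,u.ravel(),v.ravel()); d=W[:,:2]-C
    Q=np.c_[d@ex,d@ey,W[:,2]]*1e3
    m=(abs(Q[:,0]+170)<110)&(abs(Q[:,1]+130)<50)&(Q[:,2]>237)&(Q[:,2]<420)
    for z in range(235,400,10):
        k=m&(abs(Q[:,2]-z-5)<5)
        if k.sum()>3: print(cam,z,k.sum(),"x",np.percentile(Q[k,0],[3,97]).round(),"y",np.percentile(Q[k,1],[3,97]).round())
    print(cam,"cam origin box",np.r_[(np.array(s["origin"])[:2]-C)@ex,(np.array(s["origin"])[:2]-C)@ey,s["origin"][2]].round(3))
E
```

```text
t 5.42 pos [ 0.5997 -0.2236  0.2074] rot [ 0.607  0.795 -0.     0.   ] f [0.3 0.3 0.3] op 0.009 q [ 0.57  0.75 -0.55  1.5   0.43  1.01  0.18]
scene 235 4 x [-165. -147.] y [-132. -121.]
scene 245 33 x [-185. -158.] y [-139. -117.]
scene 255 37 x [-185. -156.] y [-136. -116.]
scene 265 43 x [-185. -157.] y [-139. -117.]
scene 275 40 x [-187. -155.] y [-136. -116.]
scene 285 37 x [-188. -154.] y [-133. -117.]
scene 295 4 x [-190. -149.] y [-120. -117.]
scene 305 66 x [-253.  -86.] y [-158.  -95.]
scene 315 231 x [-253.  -85.] y [-153.  -94.]
scene 325 256 x [-252.  -83.] y [-146.  -93.]
scene 335 198 x [-257.  -80.] y [-152.  -92.]
scene 345 635 x [-263.  -79.] y [-156.  -94.]
scene 355 107 x [-215. -129.] y [-147. -103.]
scene 365 93 x [-213. -156.] y [-145. -102.]
scene 375 49 x [-200. -155.] y [-147. -102.]
scene 385 45 x [-207. -155.] y [-112.  -93.]
scene 395 99 x [-210. -136.] y [-137.  -91.]
scene cam origin box [0.593 0.78  1.095]
wrist 235 63 x [-181. -164.] y [-121. -119.]
wrist 245 440 x [-184. -159.] y [-121. -119.]
wrist 255 681 x [-185. -159.] y [-134. -119.]
wrist 265 572 x [-183. -161.] y [-124. -119.]
wrist 275 600 x [-182. -162.] y [-121. -119.]
wrist 285 664 x [-180. -163.] y [-139. -119.]
wrist 295 136 x [-180. -164.] y [-140. -126.]
wrist 305 4268 x [-250.  -93.] y [-134.  -96.]
wrist 315 13093 x [-249.  -95.] y [-125.  -96.]
wrist 325 22849 x [-219. -124.] y [-113.  -96.]
wrist 335 11326 x [-222. -123.] y [-108. -106.]
wrist 345 15482 x [-218. -127.] y [-108. -106.]
wrist cam origin box [-0.171 -0.06   0.389]
```

The state's TCP height does not match the cameras. Both cameras put the fingertips at z ≈ 241 mm and the gripper body at about 305 mm, while the state says 207 mm. x and y agree. The fingers therefore passed over the tab, whose top is at 235 mm, without touching it. I'll go back behind the tab, lower by about 34 mm, and check the tip height by camera before pushing.

play_rows([
  {"delta_rot":[0,0,0],"travel":[0,0.2,0],"gripper":-1},
  {"delta_rot":[0,0,0],"travel":[0,0.46,0],"gripper":-1},
  {"delta_rot":[0,0,0],"travel":[0,0.46,0.05],"gripper":-1},
  {"delta_rot":[0,0,0],"travel":[0,0.46,0.12],"gripper":-1},
  {"delta_rot":[0,0,0],"travel":[0,0.46,0.19],"gripper":-1},
  {"delta_rot":[0,0,0],"travel":[0,0.46,0.22],"gripper":-1},
  {"delta_rot":[0,0,0],"travel":[0,0.46,0.22],"gripper":-1},
])

```text
clock: 6.4
tool_pos: [0.6657, -0.2057, 0.174]
eef_rot: [0.607, 0.795, -0.0, -0.0]
contact_force: [-0.1, -0.3, 0.3]
opening: 0.003
```

```bash
cat > tip.py <<'E'
from nav import *
def tip():
    where(); t=r.get_state(); d=np.array(t["tool_pos"])[:2]-C; bx,by=d@ex*1e3,d@ey*1e3
    s=viewer.snapshot("wrist"); v,u=np.mgrid[150:420,200:380]; W=world(s,u.ravel(),v.ravel()); d=W[:,:2]-C
    Q=np.c_[d@ex,d@ey,W[:,2]]*1e3
    m=(abs(Q[:,0]-bx)<22)&(abs(Q[:,1]-by-10)<3)
    h,_=np.histogram(Q[m,2],np.arange(180,300,4)); print("finger front-face z hist",dict(zip(range(180,300,4),h.tolist())))
tip()
E
python3 tip.py
```

```text
t 6.4 pos [ 0.6657 -0.2057  0.174 ] rot [ 0.607  0.795 -0.    -0.   ] f [-0.1 -0.3  0.3] op 0.003 q [ 0.48  0.86 -0.52  1.34  0.45  1.06  0.16]
box xyz mm [-102.9 -129.9  174. ]
tool x angle 105.26 tilt [-0.001 -0.    -1.   ]
finger front-face z hist {180: 0, 184: 3, 188: 574, 192: 93, 196: 180, 200: 13, 204: 0, 208: 76, 212: 167, 216: 181, 220: 212, 224: 236, 228: 228, 232: 221, 236: 216, 240: 210, 244: 243, 248: 262, 252: 335, 256: 54, 260: 8, 264: 0, 268: 0, 272: 2, 276: 5, 280: 13, 284: 37, 288: 42, 292: 8}
```

The camera puts the tip at about 209 mm, behind the tab, while the state's 174 mm would be inside the lid. So the state reads about 35 mm low, and I'll use the camera offset. Now I push.

play_rows([
  {"delta_rot":[0,0,0],"travel":[0,-0.08,0.015],"gripper":-1},
  {"delta_rot":[0,0,0],"travel":[0,-0.16,0.015],"gripper":-1},
  {"delta_rot":[0,0,0],"travel":[0,-0.24,0.015],"gripper":-1},
  {"delta_rot":[0,0,0],"travel":[0,-0.32,0.015],"gripper":-1},
])

```text
clock: 6.95
tool_pos: [0.621, -0.2176, 0.1729]
eef_rot: [0.607, 0.795, 0.001, 0.001]
contact_force: [4.5, 0.7, -1.2]
opening: 0.004
```

play_rows([
  {"delta_rot":[0,0,0],"travel":[0,-0.07,0],"gripper":-1},
  {"delta_rot":[0,0,0],"travel":[0,-0.14,0],"gripper":-1},
  {"delta_rot":[0,0,0],"travel":[0,-0.16,0],"gripper":-1},
  {"delta_rot":[0,0,0],"travel":[0,-0.16,0],"gripper":-1},
])

```text
clock: 7.45
tool_pos: [0.5961, -0.2248, 0.1722]
eef_rot: [0.607, 0.795, -0.001, -0.0]
contact_force: [1.2, 0.5, 1.9]
opening: 0.005
```

```bash
cat > tabs.py <<'E'
from nav import *
where()
def orange(cam):
    s=viewer.snapshot(cam); c3=s["color"].astype(int); o=(c3[...,0]>130)&(c3[...,1]<130)&(c3[...,2]<80)
    n,lab,st,ce=cv2.connectedComponentsWithStats(o.astype(np.uint8))
    for i in range(1,n):
        if st[i,4]>8:
            vv,uu=np.where(lab==i); W=world(s,uu,vv); d=W[:,:2]-C
            if abs(np.median(d@ex)+.17)<.07 and abs(np.median(d@ey))<.16 and np.median(W[:,2])<.26: print(cam,"orange",ce[i].round(),st[i,4],"box med",np.median(np.c_[d@ex,d@ey,W[:,2]],axis=0).round(3),"top z",np.percentile(W[:,2],95).round(3))
    return s
if __name__=="__main__":
    for c in("scene","wrist","top"): orange(c)
E
python3 tabs.py
```

```text
t 7.45 pos [ 0.5961 -0.2248  0.1722] rot [ 0.607  0.795 -0.001 -0.   ] f [1.2 0.5 1.9] op 0.005 q [ 0.57  0.78 -0.53  1.55  0.46  0.94  0.16]
box xyz mm [-175.1 -129.6  172.2]
tool x angle 105.26 tilt [-0.001 -0.001 -1.   ]
scene orange [195. 160.] 39 box med [-0.177 -0.121  0.199] top z 0.208
scene orange [257. 202.] 118 box med [-0.144  0.132  0.219] top z 0.233
wrist orange [264. 245.] 496 box med [-0.185 -0.119  0.209] top z 0.228
top orange [279. 193.] 34 box med [-0.149  0.131  0.231] top z 0.239
```

play_rows([
  {"delta_rot":[0,0,0],"travel":[0,0.02,-0.25],"gripper":-1},
  {"delta_rot":[0,0,0],"travel":[0.1,0.2,-0.45],"gripper":-1},
  {"delta_rot":[0,0,0],"travel":[0.5,0.45,-0.5],"gripper":-1},
  {"delta_rot":[0,0,0],"travel":[0.9,0.48,-0.5],"gripper":-1},
  {"delta_rot":[0,0,0],"travel":[0.9,0.48,-0.5],"gripper":-1},
])

```text
clock: 8.22
tool_pos: [0.6291, -0.0681, 0.247]
eef_rot: [0.603, 0.798, 0.0, -0.002]
contact_force: [-0.3, -0.1, -0.1]
opening: 0.005
```

play_rows([
  {"delta_rot":[0,0,0],"travel":[0.4,0,0],"gripper":-1},
  {"delta_rot":[0,0,0],"travel":[0.83,0,0],"gripper":-1},
  {"delta_rot":[0,0,0],"travel":[0.83,0,0],"gripper":-1},
  {"delta_rot":[0,0,0],"travel":[0.83,0,0.2],"gripper":-1},
])

```text
clock: 8.72
tool_pos: [0.5992, 0.0439, 0.2181]
eef_rot: [0.607, 0.795, 0.0, 0.002]
contact_force: [0.9, -1.5, -0.7]
opening: 0.007
```

```bash
python3 tabs.py; python3 nav.py " -103,130,172"
```

```text
t 8.72 pos [0.5992 0.0439 0.2181] rot [0.607 0.795 0.    0.002] f [ 0.9 -1.5 -0.7] op 0.007 q [ 0.15  0.68 -0.54  1.62  0.41  0.96 -0.26]
box xyz mm [-100.   128.4  218.1]
tool x angle 105.26 tilt [ 0.003 -0.002 -1.   ]
scene orange [195. 157.] 96 box med [-0.186 -0.129  0.205] top z 0.218
scene orange [257. 202.] 118 box med [-0.144  0.132  0.219] top z 0.233
wrist orange [202. 243.] 245 box med [-0.148  0.132  0.233] top z 0.235
top orange [377. 183.] 90 box med [-0.187 -0.13   0.209] top z 0.22
t 8.88 pos [0.5967 0.0421 0.2154] rot [ 0.608  0.794 -0.003 -0.001] f [0.6 0.2 1.1] op 0.006 q [ 0.15  0.68 -0.54  1.62  0.4   0.96 -0.26]
box xyz mm [-103.   127.3  215.4]
tool x angle 105.15 tilt [-0.005 -0.003 -1.   ]
 -103,130,172 [0.018 0.001 0.289]
```

play_rows([
  {"delta_rot":[0,0,0],"travel":[0.018,0,0.12],"gripper":-1},
  {"delta_rot":[0,0,0],"travel":[0.018,0,0.24],"gripper":-1},
  {"delta_rot":[0,0,0],"travel":[0.018,0,0.285],"gripper":-1},
  {"delta_rot":[0,0,0],"travel":[0.018,0,0.285],"gripper":-1},
  {"delta_rot":[0,0,0],"travel":[0.018,0,0.285],"gripper":-1},
])

```text
clock: 9.5
tool_pos: [0.5979, 0.0474, 0.1752]
eef_rot: [0.607, 0.795, 0.0, 0.001]
contact_force: [-0.2, -0.0, -0.1]
opening: 0.007
```

```bash
python3 tip.py
```

```text
t 9.5 pos [0.5979 0.0474 0.1752] rot [0.607 0.795 0.    0.001] f [-0.2 -0.  -0.1] op 0.007 q [ 0.13  0.73 -0.51  1.67  0.44  0.87 -0.3 ]
box xyz mm [-100.4  132.2  175.2]
tool x angle 105.26 tilt [ 0.002  0.    -1.   ]
finger front-face z hist {180: 0, 184: 0, 188: 619, 192: 114, 196: 74, 200: 11, 204: 0, 208: 37, 212: 153, 216: 174, 220: 198, 224: 228, 228: 247, 232: 225, 236: 210, 240: 214, 244: 224, 248: 255, 252: 301, 256: 163, 260: 22, 264: 0, 268: 0, 272: 0, 276: 3, 280: 13, 284: 31, 288: 43, 292: 20}
```

play_rows([
  {"delta_rot":[0,0,0],"travel":[-0.01,-0.08,0.02],"gripper":-1},
  {"delta_rot":[0,0,0],"travel":[-0.01,-0.16,0.02],"gripper":-1},
  {"delta_rot":[0,0,0],"travel":[-0.01,-0.24,0.02],"gripper":-1},
  {"delta_rot":[0,0,0],"travel":[-0.01,-0.32,0.02],"gripper":-1},
  {"delta_rot":[0,0,0],"travel":[-0.01,-0.4,0.02],"gripper":-1},
  {"delta_rot":[0,0,0],"travel":[-0.01,-0.48,0.02],"gripper":-1},
  {"delta_rot":[0,0,0],"travel":[-0.01,-0.5,0.02],"gripper":-1},
  {"delta_rot":[0,0,0],"travel":[-0.01,-0.5,0.02],"gripper":-1},
  {"delta_rot":[0,0,0],"travel":[-0.01,-0.47,-0.2],"gripper":-1},
  {"delta_rot":[0,0,0],"travel":[-0.1,-0.2,-0.5],"gripper":1},
  {"delta_rot":[0,0,0],"travel":[-0.5,0,-0.55],"gripper":1},
  {"delta_rot":[0,0,0],"travel":[-0.87,0,-0.55],"gripper":1},
])

```text
clock: 11.05
tool_pos: [0.6323, -0.0782, 0.257]
eef_rot: [0.606, 0.796, -0.0, -0.001]
contact_force: [0.9, -0.6, -0.9]
opening: 0.32
```

```bash
python3 tabs.py; python3 nav.py " -100,0,182"; python3 look.py c
```

```text
t 11.05 pos [ 0.6323 -0.0782  0.257 ] rot [ 0.606  0.796 -0.    -0.001] f [ 0.9 -0.6 -0.9] op 0.32 q [ 0.34  0.69 -0.56  1.45  0.39  1.11 -0.01]
box xyz mm [-100.9    1.9  257. ]
tool x angle 105.43 tilt [-0.001  0.001 -1.   ]
scene orange [191. 159.] 19 box med [-0.177 -0.138  0.199] top z 0.321
scene orange [268. 197.] 123 box med [-0.186  0.132  0.204] top z 0.216
wrist orange [158.  21.] 2062 box med [-0.185  0.125  0.205] top z 0.216
top orange [283. 208.] 97 box med [-0.187  0.13   0.207] top z 0.218
t 11.2 pos [ 0.6301 -0.0838  0.2548] rot [ 0.61   0.792 -0.003 -0.001] f [ 0.1  0.1 -0.7] op 0.453 q [ 0.35  0.7  -0.55  1.45  0.39  1.11 -0.02]
box xyz mm [-104.5   -2.9  254.8]
tool x angle 104.83 tilt [-0.005 -0.003 -1.   ]
 -100,0,182 [0.02  0.033 0.485]
t 11.2 pos [ 0.6301 -0.0838  0.2548] rot [ 0.61   0.792 -0.003 -0.001] f [ 0.1  0.1 -0.7] op 0.453 q [ 0.35  0.7  -0.55  1.45  0.39  1.11 -0.02]
box xyz mm [-104.5   -2.9  254.8]
tool x angle 104.83 tilt [-0.005 -0.003 -1.   ]
top handle 0.93 [322. 161.] box mm [-130.   27.  456.]
top handle 0.67 [321. 176.] box mm [-151.   29.  381.]
top latch_left_tab 0.59 [282. 208.] box mm [-186.  131.  204.]
scene handle 0.65 [206. 184.] box mm [-93.  10. 239.]
scene latch_left_tab 0.75 [267. 199.] box mm [-181.  132.  202.]
scene latch_right_tab 0.52 [194. 159.] box mm [-58.  16. 342.]
wrist handle 0.6 [286. 233.] box mm [-99.  -0. 241.]
wrist latch_left_tab 0.64 [158.  46.] box mm [-187.  124.  208.]
wrist latch_left_tab 0.54 [258. 203.] box mm [-122.    8.  189.]
wrist latch_right_tab 0.97 [193. 351.] box mm [-183. -127.  206.]
```

View pics/c_wrist.png

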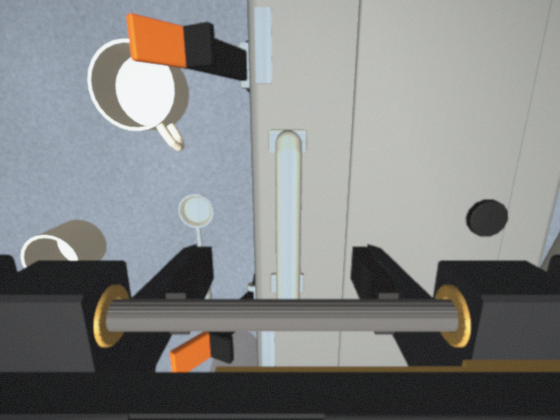

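Both tabs now stand at box x about -186 (θ ≈ 0.4). The bar, at column 288, runs between the open fingers at columns 212 and 352. I descend and grip.

play_rows([
  {"delta_rot":[0,0,0],"travel":[0,0.01,0.2],"gripper":1},
  {"delta_rot":[0,0,0],"travel":[0,0.01,0.4],"gripper":1},
  {"delta_rot":[0,0,0],"travel":[0,0.01,0.51],"gripper":1},
  {"delta_rot":[0,0,0],"travel":[0,0.01,0.51],"gripper":1},
  {"delta_rot":[0,0,0],"travel":[0,0.01,0.51],"gripper":1},
])

```text
clock: 12.42
tool_pos: [0.6339, -0.0777, 0.1815]
eef_rot: [0.607, 0.795, 0.001, 0.001]
contact_force: [1.0, 0.2, 0.6]
opening: 0.998
```

play_rows([
  {"delta_rot":[0,0,0],"travel":[0,0,0],"gripper":-1},
  {"delta_rot":[0,0,0],"travel":[0,0,0],"gripper":-1},
  {"delta_rot":[0,0,0],"travel":[0,0,0],"gripper":-1},
  {"delta_rot":[0,0,0],"travel":[0,0,0],"gripper":-1},
  {"delta_rot":[0,0,0],"travel":[0,0,0],"gripper":-1},
  {"delta_rot":[0,0,0],"travel":[0,0,0],"gripper":-1},
  {"delta_rot":[0,0,0],"travel":[0,0,0],"gripper":-1},
  {"delta_rot":[0,0,0],"travel":[0,0,0],"gripper":-1},
], force=55)

```text
clock: 13.42
tool_pos: [0.6363, -0.077, 0.1804]
eef_rot: [0.607, 0.795, 0.003, 0.002]
contact_force: [7.6, 1.4, -5.7]
opening: 0.187
```

```bash
python3 tabs.py; python3 - <<'E'
from nav import *
s=viewer.snapshot("scene"); save(s,"d.png",(150,100,310,220),5)
E
```

```text
t 13.43 pos [ 0.6363 -0.077   0.1804] rot [0.607 0.795 0.003 0.002] f [ 7.6  1.4 -5.7] op 0.187 q [ 0.33  0.77 -0.53  1.53  0.45  0.95 -0.07]
box xyz mm [-96.7   2.  180.4]
tool x angle 105.31 tilt [ 0.007  0.002 -1.   ]
scene orange [268. 197.] 122 box med [-0.186  0.132  0.205] top z 0.218
wrist orange [86. 16.] 2747 box med [-0.185  0.119  0.204] top z 0.217
top orange [381. 182.] 12 box med [-0.185 -0.141  0.209] top z 0.217
top orange [283. 208.] 95 box med [-0.187  0.13   0.207] top z 0.22
```

View pics/d.png

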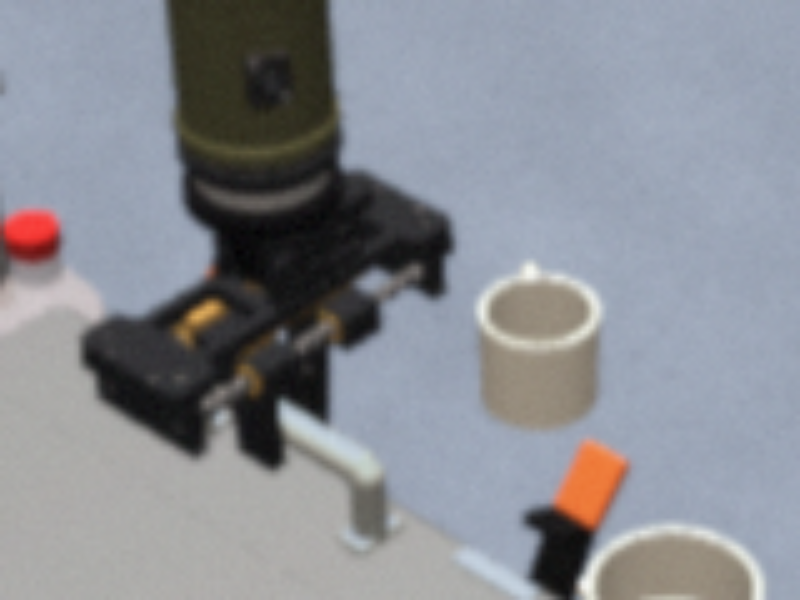

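The fingers hold the bar (opening 16.5 mm on an 18 mm bar), and the left latch stands clear. I'll lift slowly along the hinge arc.

play_rows([
  {"delta_rot":[0,0,0],"travel":[0,0.018,-0.01],"gripper":-1},
  {"delta_rot":[0,0,0],"travel":[0,0.025,-0.025],"gripper":-1},
  {"delta_rot":[0,0,0],"travel":[0,0.03,-0.04],"gripper":-1},
  {"delta_rot":[0,0,0],"travel":[0,0.036,-0.055],"gripper":-1},
  {"delta_rot":[0,0,0],"travel":[0,0.042,-0.07],"gripper":-1},
  {"delta_rot":[0,0,0],"travel":[0,0.048,-0.085],"gripper":-1},
  {"delta_rot":[0,0,0],"travel":[0,0.052,-0.095],"gripper":-1},
  {"delta_rot":[0,0,0],"travel":[0,0.052,-0.095],"gripper":-1},
], force=60)

```text
clock: 14.62
tool_pos: [0.6406, -0.0757, 0.1932]
eef_rot: [0.607, 0.795, -0.0, -0.0]
contact_force: [6.1, 1.2, -10.3]
opening: 0.184
```

play_rows([
  {"delta_rot":[0,0,0],"travel":[0,0.01,-0.02],"gripper":-1},
  {"delta_rot":[0,0,0],"travel":[0,0.02,-0.04],"gripper":-1},
  {"delta_rot":[0,0,0],"travel":[0,0.03,-0.06],"gripper":-1},
  {"delta_rot":[0,0,0],"travel":[0,0.035,-0.07],"gripper":-1},
  {"delta_rot":[0,0,0],"travel":[0,0.035,-0.07],"gripper":-1},
])

```text
clock: 15.25
tool_pos: [0.6449, -0.0746, 0.2032]
eef_rot: [0.607, 0.795, -0.001, -0.001]
contact_force: [5.8, 0.4, -11.8]
opening: 0.18
```

```bash
cat > lid.py <<'E'
from nav import *
where()
# lid plane from scene + top: points on lid top behind the handle, clear of arm
for cam in("scene","top"):
    s=viewer.snapshot(cam); v,u=np.mgrid[0:420:2,0:560:2]; W=world(s,u.ravel(),v.ravel()); d=W[:,:2]-C; Q=np.c_[d@ex,d@ey,W[:,2]]
    for lo,hi in((.05,.10),(.09,.18),(-.18,-.09)):
        m=(Q[:,0]>-.10)&(Q[:,0]<.10)&(Q[:,1]>lo)&(Q[:,1]<hi)&(abs(Q[:,2]-.22)<.04)
        if m.sum()>40:
            x,z=Q[m,0],Q[m,2]
            for _ in range(4):
                p=np.polyfit(x,z,1); e=abs(z-np.polyval(p,x)); k=e<max(2*np.median(e),.002); x,z=x[k],z[k]
            print(cam,lo,len(x),"slope angle",-np.arctan(p[0]).round(4),"z at x=-.13",np.polyval(p,-.13).round(4),"gap mm",(260*np.sin(-np.arctan(p[0]))).round(1))
if len(sys.argv)>1: save(viewer.snapshot("scene"),sys.argv[1],(100,80,360,275),3)
E
python3 lid.py
```

```text
t 15.25 pos [ 0.6449 -0.0746  0.2032] rot [ 0.607  0.795 -0.001 -0.001] f [  5.8   0.4 -11.8] op 0.18 q [ 0.32  0.76 -0.54  1.47  0.43  1.03 -0.05]
box xyz mm [-87.8   2.  203.2]
tool x angle 105.31 tilt [-0.003 -0.    -1.   ]
scene 0.05 191 slope angle 0.1053 z at x=-.13 0.2225 gap mm 27.3
scene 0.09 448 slope angle 0.0842 z at x=-.13 0.2185 gap mm 21.9
scene -0.18 313 slope angle 0.0852 z at x=-.13 0.219 gap mm 22.1
top 0.05 149 slope angle 0.096 z at x=-.13 0.2198 gap mm 24.9
top 0.09 357 slope angle 0.0792 z at x=-.13 0.2161 gap mm 20.6
top -0.18 279 slope angle 0.084 z at x=-.13 0.2168 gap mm 21.8
```

The seal broke smoothly and the lid follows, with a gap of about 25 mm. I'll do the second half and settle.

play_rows([
  {"delta_rot":[0,0,0],"travel":[0,0.01,-0.02],"gripper":-1},
  {"delta_rot":[0,0,0],"travel":[0,0.02,-0.04],"gripper":-1},
  {"delta_rot":[0,0,0],"travel":[0,0.03,-0.06],"gripper":-1},
  {"delta_rot":[0,0,0],"travel":[0,0.042,-0.08],"gripper":-1},
  {"delta_rot":[0,0,0],"travel":[0,0.053,-0.1],"gripper":-1},
  {"delta_rot":[0,0,0],"travel":[0,0.064,-0.12],"gripper":-1},
  {"delta_rot":[0,0,0],"travel":[0,0.072,-0.133],"gripper":-1},
  {"delta_rot":[0,0,0],"travel":[0,0.072,-0.133],"gripper":-1},
  {"delta_rot":[0,0,0],"travel":[0,0.072,-0.133],"gripper":-1},
  {"delta_rot":[0,0,0],"travel":[0,0.072,-0.133],"gripper":-1},
])

```text
clock: 16.6
tool_pos: [0.6557, -0.0716, 0.223]
eef_rot: [0.607, 0.795, -0.0, -0.001]
contact_force: [5.7, 0.7, -11.9]
opening: 0.182
```

```bash
sed -i 's/(Q\[:,0\]>-.10)&(Q\[:,0\]<.10)/(Q[:,0]>-.075)\&(Q[:,0]<.07)/' lid.py; python3 lid.py e.png; python3 tabs.py
```

```text
t 16.6 pos [ 0.6557 -0.0716  0.223 ] rot [ 0.607  0.795 -0.    -0.001] f [  5.7   0.7 -11.9] op 0.182 q [ 0.31  0.76 -0.54  1.41  0.41  1.08 -0.03]
box xyz mm [-76.6   1.9 223. ]
tool x angle 105.31 tilt [-0.002  0.    -1.   ]
scene 0.05 157 slope angle 0.1748 z at x=-.13 0.2446 gap mm 45.2
scene 0.09 312 slope angle 0.1691 z at x=-.13 0.2435 gap mm 43.8
scene -0.18 203 slope angle 0.1758 z at x=-.13 0.2446 gap mm 45.5
top 0.05 165 slope angle 0.1754 z at x=-.13 0.2436 gap mm 45.4
top 0.09 261 slope angle 0.1706 z at x=-.13 0.2427 gap mm 44.1
top -0.18 175 slope angle 0.1694 z at x=-.13 0.2417 gap mm 43.8
t 16.75 pos [ 0.6557 -0.0716  0.223 ] rot [ 0.607  0.795 -0.    -0.001] f [  6.8   1.1 -11.3] op 0.179 q [ 0.31  0.76 -0.54  1.41  0.41  1.08 -0.03]
box xyz mm [-76.5   2.  223. ]
tool x angle 105.32 tilt [-0.002  0.    -1.   ]
scene orange [268. 197.] 123 box med [-0.186  0.132  0.206] top z 0.218
wrist orange [94. 26.] 3336 box med [-0.186  0.126  0.205] top z 0.217
top orange [283. 208.] 97 box med [-0.187  0.13   0.208] top z 0.221
```

View pics/e.png

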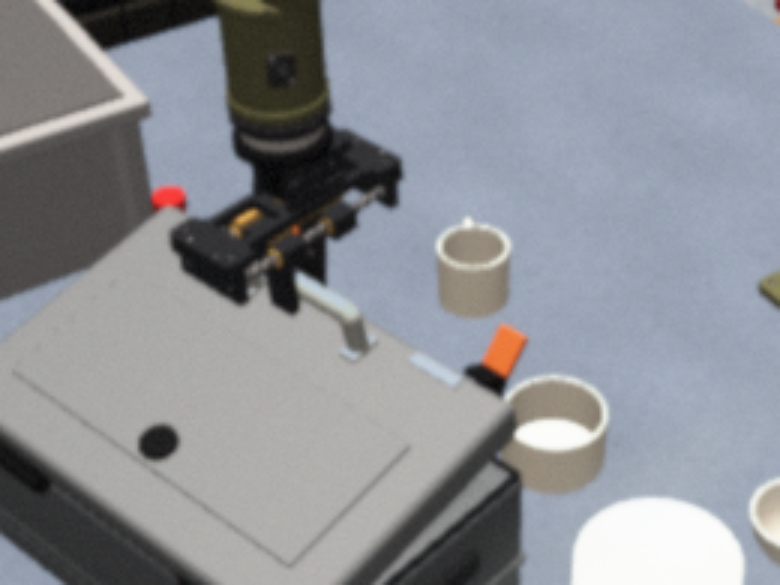

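The view shows the lid ajar, still gripped, with the left latch clear and the cups and saucers undisturbed. My slope fit mixed the raised panel with the lid rim, so I'll measure the gap on the panel alone.

```bash
python3 - <<'E'
from nav import *
for cam in("scene","top"):
    s=viewer.snapshot(cam); v,u=np.mgrid[0:420,0:560]; W=world(s,u.ravel(),v.ravel()); d=W[:,:2]-C; Q=np.c_[d@ex,d@ey,W[:,2]]
    m=(Q[:,0]>-.04)&(Q[:,0]<.06)&(abs(Q[:,1])<.11)&(abs(Q[:,2]-.21)<.05)
    x,z=Q[m,0],Q[m,2]; 
    for _ in range(4):
        p=np.polyfit(x,z,1); e=abs(z-np.polyval(p,x)); k=e<max(2*np.median(e),.002); x,z=x[k],z[k]
    f=-np.arctan(p[0]); fs=np.linspace(.1,.3,401); g=[np.median((x-.13)*np.sin(a)+(z-.15)*np.cos(a))-.044 for a in fs]
    fh=fs[np.argmin(np.abs(g))]
    # front rim top edge on visible parts: lid top at t=245..258 mm
    print(cam,len(x),"slope gap",260*np.sin(f).round(4),"hinge-model gap",(260*np.sin(fh)).round(1))
    for sgn in(1,-1):
        k=(Q[:,1]*sgn>.06)&(Q[:,1]*sgn<.11)&(Q[:,0]>-.12)&(Q[:,0]<-.095)&(Q[:,2]>.2)&(Q[:,2]<.26)
        if k.sum()>5:
            X,Z=Q[k,0]-.13,Q[k,2]-.15; h=[np.median(X*np.sin(a)+Z*np.cos(a))-.040 for a in fs]
            print("  rim",sgn,k.sum(),(260*np.sin(fs[np.argmin(np.abs(h))])).round(1))
state()
E
```

```text
scene 1926 slope gap 50.778 hinge-model gap 54.1
  rim 1 107 52.8
top 709 slope gap 47.32 hinge-model gap 51.8
  rim 1 207 49.2
t 17.0 pos [ 0.6557 -0.0716  0.223 ] rot [ 0.607  0.795 -0.001 -0.001] f [  7.    0.6 -11.3] op 0.183 q [ 0.31  0.76 -0.54  1.41  0.41  1.08 -0.03]
```

The gap is about 50 mm by every estimate (47–54), and the arm is still. I'm handing in.

```bash
python3 -c "
from h import *
print(r.finish_job()); state()"
```

```text
the job is handed in; nothing more can be done
None
the job is handed in; nothing more can be done
```

I swung both latches clear, broke the lid's seal by lifting slowly along the hinge arc, and handed the job in at about 17 s with the lid held still and just ajar.

- **Gap:** the camera estimates at the front edge were 47, 49, 51, 52, 53 and 54 mm. The gripper's travel of 43 mm up and 20 mm back gives about 50 mm.
- **Grip:** the bar was still held at the last reading (about 16 mm opening on the 18 mm bar, 60 N set). The tool pose was unchanged over the last 0.4 s, and the wrist force was about 13 N.
- **Latches:** both stand at about 0.4 rad. The left one was confirmed after the lift. The right one was last seen clear just before the lift, because the arm hid it afterwards.
- **Other things on the table:** no contact was seen. The last view showed the cups and saucers undisturbed. I did not check the ladle, spray, tape or sugar bowl individually at the end.

**Disagreement:** the state's TCP height read about 35 mm lower than the fingertips seen by both cameras. Because of this, my first push on the right latch passed over the tab without touching it. I used the camera heights from then on.

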